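# Drag a heat sink from under a bench shelf with a hook and set it on the plate

## Task

The gold heat sink has slid deep under the low wire shelf. Take the green-handled hook, feel its blade into the narrow gap behind the heat sink without ramming the shelf, drag the heat sink right out onto the open bench without the robot touching it while it is under the shelf, and lay the hook down flat on the bench. Then gently set the heat sink, fins up, on the dark base plate inside the yellow outline and lengthwise with it, leaving everything else where it is.

Things in the scene. Friction and masses are not known exactly. Their poses are not given: they have to be found in the camera images.
- shelf: Low wire shelf fixed to the bench: grey back wall and clear side walls, 8 mm thick, steel bars on top, open only at its mouth. Origin: on the bench at the middle of the mouth; x points level from the mouth straight into the depth, y across, z up. Inside: 150 mm deep (back wall's inner face at x = +150 mm), 215 mm wide (side walls' inner faces at y = +-107.5 mm), 48 mm high under the bars; bars' top 56 mm above the bench.
- heat_sink_mid (a point): Centre (16 mm above its underside) of a loose gold finned heat sink, 75 mm long (x) x 50 mm wide (y) x 32 mm tall (z), fins run along x and point up (z); about 0.11 to 0.23 kg, free to slide on its flat base. It starts under the shelf with its x roughly along the shelf's x (up to 7 degrees off), 14 to 24 mm of gap between it and the back wall, nearer the shelf's -y side, so that the shelf's +y side is free for the hook.
- hook_handle (a point): Centre of the green handle (80 mm along x, 22 wide, 26 tall, so 13 mm above the bench) of a loose 0.18 kg hook lying flat. A 9 mm square rod runs on along +x at mid height to a flat upright blade turned to -y. z is up. It balances 29 mm ahead (+x) of this point. It starts between the shelf's mouth and the base plate; that stretch of bench is otherwise clear.
- hook_blade (a point): Middle of the hook's blade, 190 mm ahead (x) of the handle's centre and 20 mm to its -y side. Same axes as the handle. Blade: 8 mm thick (x), 24 mm tall, reaching from the rod (+4.5 mm) to 45 mm on the -y side of the rod's axis; its underside is flush with the handle's underside.
- outline (a point): Centre of the yellow rectangle (100 mm along y, 80 mm along x) painted on the top of a dark steel helping-hands base plate fixed to the bench; z up, the point lies on the plate's top, 20 mm above the bench. The plate reaches 120 mm either way in x, 70 mm towards +y and 130 mm towards -y; thin metal posts and arms, up to 280 mm tall, stand along its -y edge, 115 mm and more from the outline's centre.
- meter: Yellow multimeter 75 x 120 x 30 mm lying on the bench; bystander. Origin: centre of its underside.
- spool: Metal solder spool, 52 mm across, 36 mm tall, standing on the shelf's bars at the back of its +y side; bystander. Origin: centre of its underside.
- tin: Red tin, 60 mm across, 26 mm tall; bystander. Origin: centre of its underside.
- white_box: Small open white box 55 x 75 x 30 mm; bystander. Origin: centre of its underside.
- screwdriver: Screwdriver lying on the bench; bystander.
- flux: Amber jar 44 mm across, 75 mm tall; bystander. Origin: centre of its underside.
- cleaner: Blue bottle 60 mm across, 130 mm tall; bystander. Origin: centre of its underside.

How it is judged:
On the way, in this order (a step that is already met when the one before it is completed fails the run):
1. the hook's blade is behind the heat sink, under the shelf (x of hook_blade in the frame of heat_sink_mid above 0.036 m and y of hook_blade in the frame of heat_sink_mid between -0.038 and 0.038 m and z of hook_blade in the frame of heat_sink_mid below 0.02 m and x of hook_blade in the frame of shelf above 0.08 m), for 0.1 s.
2. the heat sink has been dragged right out from under the shelf (x of heat_sink_mid in the frame of shelf below -0.036 m and angle between heat_sink_mid's own z axis and vertical below 0.15 rad and height (world z) of heat_sink_mid below 0.03 m), for 0.1 s.
At the end, for the whole second after the job is handed in: Heat sink at rest on the base plate, fins up (within 6 degrees), centre within 18 mm of the outline centre along both its axes, length along the outline length within 14 degrees; hook at rest flat on the bench (handle centre under 20 mm, tilt under 6 degrees), not touching the heat sink (x of heat_sink_mid in the frame of outline between -0.018 and 0.018 m and y of heat_sink_mid in the frame of outline between -0.018 and 0.018 m and z of heat_sink_mid in the frame of outline between 0.01 and 0.022 m and angle between each of heat_sink_mid, hook_handle's own z axis and vertical below 0.1 rad and angle between the x axis of heat_sink_mid and the y axis of outline, either way round below 0.25 rad and linear speed of each of heat_sink, hook below 0.02 m/s and height (world z) of hook_handle below 0.02 m and contact force between hook and heat_sink below 0.1 N).
It fails at once if the robot itself touches the heat sink while it is under the shelf (x of heat_sink_mid in the frame of shelf above -0.025 m and contact force between any of the fingers, the arm and heat_sink above 0.3 N).
It fails at once if the hook is rammed against the shelf (over 40 N) (contact force between hook and shelf above 40 N).
It fails at once if the heat sink is rammed against the shelf (over 30 N) (contact force between heat_sink and shelf above 30 N).
It fails at once if the heat sink is let fall (over 0.4 m/s out of the fingers, off the bench) or slammed on the base plate (over 60 N) ((linear speed of heat_sink above 0.4 m/s and contact force between the fingers and heat_sink below 0.1 N and height (world z) of heat_sink_mid above 0.03 m) or contact force between heat_sink and base_plate above 60 N).
It fails at once if a bystander is disturbed (moved over 30 mm) (distance of any of meter, spool, tin, white_box, screwdriver, flux, cleaner from where it was at the start of the episode above 0.03 m).
It also fails if it takes over 72 s, if anything falls off the work surface, if the arm or the gripper's body presses on something with over 40 N, if the wrist force passes 120 N, or if a joint passes its speed limit or range.

## Robot

A 6-joint arm with a two-finger parallel gripper is mounted at the origin on the work surface. World frame = base frame: x ahead of the robot, y to its left, z up, the work surface at z = 0. Lengths are in m, angles in rad, forces in N, time in s.
With the tool pointing down it reaches from about 0.35 to 0.975 m from the base axis. Payload 7.1 kg.
Tool frame: the origin (TCP) lies at the centre of the arm's flange, where the gripper is bolted on; the fingertips stand 182 mm ahead of it and the grasp point (between the pads) lies 163 mm ahead of it (ctrl.tip_extent is the distance from the TCP to the fingertips, in m); z points along the fingers, y is the line along which they close (so a half turn about z gives the same grasp; the last joint's range is limited). The gripper opens to 88 mm and grips with 3 to 60 N. Pads are 20 mm wide; open, the fingers measure 115 mm over their backs; the gripper's body (75 mm by 178 mm) begins 61 mm behind the grasp point.
Start: joints at [-1.13, 0.423, 1.63, -0, 1.089, -0.019], TCP at [0.277, -0.56, 0.405] pointing down, gripper open.
Joint ranges: [-3, 3], [-0.9, 2.11], [0.09, 2.58], [-1.31, 4.45], [0.11, 2.69], [-2.54, 2.54]. Speed limits (rad/s): [2.39, 2.39, 3.01, 3.14, 3.14, 3.14].

## Interface

Orientations are given as a rotation vector (axis times angle).
In Python, from workcell import ctrl gives the robot as it stands.
- The arm moves only by the shell command python3 -m inch 'ROWS' [OPENING] [FORCE]. ROWS is JSON, a list of rows, each a list of 2 entries, a list of its own where there are three numbers: the shift along the tool's x, y, z in cm, then the turn about the tool's z in degrees. A call has 1 to 10 rows; each row shifts and turns the commanded pose from where the row before left it, along the tool's axes as they then stand; what a row does not reach is not made up. A row lasts 1/10 s, in which the tool goes at most 50 mm and 8.59 degrees, less where a joint would pass 70% of its speed; a pose out of reach is approached as far as the arm can. A call is refused whole if a number of a shift passes 5 or a number of a turn 8.59, either way. A call with a gripper value outside its range is refused whole. OPENING is the finger opening in cm, from 0 to 8.78, set as the call begins (- or left out, the last holds). The fingers move at their own pace and stop on an object; FORCE is the grip in N (left out, the last holds). Time passes only in rows, so rows that do not move let the fingers close. It gives the time, the measured TCP pose, the force, the opening and the grip force at its end, in the units of the state.
- ctrl.get_obs(): the state, without advancing time (a new reading comes with each control period).
- ctrl.get_image(name): name is "scene" or "top" or "wrist"; returns a dict with "color" (420x560x3 uint8, red, green, blue), "fx", "fy", "cx", "cy" (pixels), "R" (3x3) and "t" (3): a world point X has camera coordinates R X + t. Camera axes: x right, y down, z forward; pixel columns grow to the right and rows downward; lengths in m; the calibration is good to about 2 mm. The wrist camera is an equidistant fisheye: a pixel r from the principal point sees the ray r / f radians off the axis. A picture is of the moment at which its call begins. There is no depth.
- ctrl.job_done(): hands the job in; it is judged then, once.
The state is a dict: "time_s": time; "q": joint angles; "dq": joint speeds; "joint_torque": joint torques, N m; "eef_pos": TCP position; "orientation": TCP orientation; "contact_force": force on the tool from outside, world axes, zero at the start; "ft_torque": the same for the moment, N m; "gripper_width": opening from 0.0 (shut) to 1.0 (fully open); "finger_force": force on a finger pad.
Only numpy, scipy, OpenCV 4.12 (cv2) and the standard library are available. Lean on these libraries where they do the work, as an engineer would, in place of code of your own. Each camera call takes 0.05 s, during which the arm holds its last target. There are 200 camera calls.

## Working session

There is one attempt and no reset: what is moved stays moved. The work goes in short steps, Python scripts to look and compute and a shell command to move; the robot and the scene stay as the last step left them, time stands still between calls to the robot, and variables do not carry over. Pictures are saved under pics/ and viewed, at most 10 in all, crops included, and the job is handed in when it is done.

```bash
mkdir -p pics; ls
cat > h.py <<'E'
from workcell import ctrl
import numpy as np, cv2
def save(im,n): cv2.imwrite('pics/'+n+'.png', im['color'][:,:,::-1])
def ray(im,u,v):
    R=np.array(im['R']);t=np.array(im['t'])
    return -R.T@t, R.T@np.array([(u-im['cx'])/im['fx'],(v-im['cy'])/im['fy'],1.])
def onz(im,u,v,z):
    c,d=ray(im,u,v); return (c+d*(z-c[2])/d[2])[:2]
def proj(im,X):
    p=np.array(im['R'])@np.array(X)+np.array(im['t']); return p[0]/p[2]*im['fx']+im['cx'],p[1]/p[2]*im['fy']+im['cy']
E
python3 - <<'E'
from h import *
import pickle
a=ctrl.get_image('top');b=ctrl.get_image('scene')
pickle.dump((a,b),open('im.pkl','wb'))
save(a,'top0');save(b,'scene0')
for i in (a,b): print(i['fx'],i['cx'],i['cy'],-np.array(i['R']).T@np.array(i['t']),np.round(i['R'],3).tolist())
o=ctrl.get_obs();print(o['eef_pos'],o['orientation'],ctrl.tip_extent)
E
```

```text
pics
387.2489069486788 275.45456066691906 210.54069549584707 [0.4408738  0.01513956 1.09268022] [[-0.03, -0.999, -0.012], [-0.993, 0.031, -0.115], [0.115, 0.009, -0.993]]
469.8132836168684 278.0525127410845 204.81008849628188 [0.88556976 0.54755184 1.02930504] [[-0.876, 0.482, -0.002], [0.407, 0.739, -0.536], [-0.257, -0.471, -0.844]]
[ 0.27726448 -0.55986004  0.40401532] [-3.05765273e+00 -7.15646807e-01  4.85839209e-04] 0.182
```

View pics/top0.png

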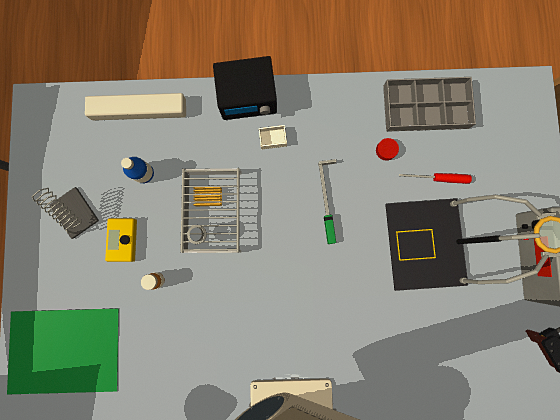

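View pics/scene0.png

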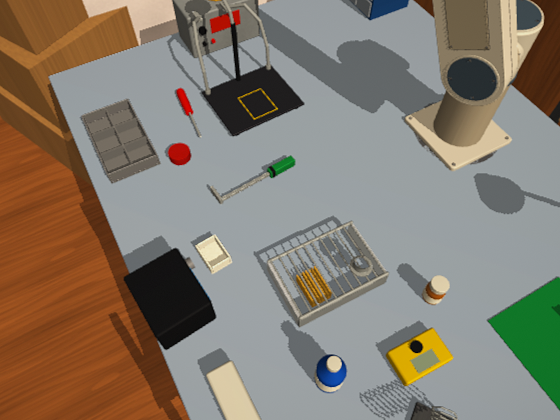

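Run:
```python
from h import *
import pickle
a,b=pickle.load(open('im.pkl','rb'))
def rect(im,lo,hi,roi,z,n):
    hsv=cv2.cvtColor(im['color'],cv2.COLOR_RGB2HSV)
    m=cv2.inRange(hsv,lo,hi);k=np.zeros_like(m);x0,y0,x1,y1=roi;k[y0:y1,x0:x1]=m[y0:y1,x0:x1]
    k=cv2.morphologyEx(k,cv2.MORPH_CLOSE,np.ones((3,3)))
    p=cv2.findNonZero(k)[:,0]
    w=np.array([onz(im,u,v,z) for u,v in p],np.float32)
    r=cv2.minAreaRect(w);print(n,len(p),np.round(r[0],4),np.round(r[1],4),round(r[2],1),'box',np.round(cv2.boxPoints(r),3).tolist())
rect(a,(45,80,40),(75,255,255),(310,200,350,250),.026,'handle top')
rect(b,(45,80,40),(75,255,255),(260,140,310,190),.026,'handle scene')
rect(a,(20,120,100),(32,255,255),(385,220,450,270),.02,'outline top')
rect(b,(20,120,100),(32,255,255),(230,80,290,130),.02,'outline scene')
rect(a,(12,100,90),(32,255,255),(185,180,235,215),.032,'sink top')
rect(b,(12,100,90),(32,255,255),(280,255,345,312),.032,'sink scene')
c=np.concatenate([cv2.resize(a['color'][150:270,165:350],None,fx=4,fy=4,interpolation=cv2.INTER_CUBIC)])
cv2.imwrite('pics/c1.png',c[:,:,::-1])
c=cv2.resize(b['color'][210:330,245:400],None,fx=5,fy=5,interpolation=cv2.INTER_CUBIC)
cv2.imwrite('pics/c2.png',c[:600,:,::-1])
```

```text
handle top 219 [ 0.5094 -0.123 ] [0.0784 0.0235] 4.6 box [[0.4690000116825104, -0.11400000005960464], [0.47099998593330383, -0.1379999965429306], [0.5490000247955322, -0.13199999928474426], [0.5479999780654907, -0.1080000028014183]]
handle scene 306 [ 0.5145 -0.1165] [0.0849 0.0346] 5.6 box [[0.47099998593330383, -0.10300000011920929], [0.4740000069141388, -0.1379999965429306], [0.5580000281333923, -0.12999999523162842], [0.5550000071525574, -0.0949999988079071]]
outline top 210 [ 0.4601 -0.3572] [0.0814 0.1014] 2.4 box [[0.4169999957084656, -0.30799999833106995], [0.421999990940094, -0.4099999964237213], [0.503000020980835, -0.4059999883174896], [0.49900001287460327, -0.3050000071525574]]
outline scene 189 [ 0.4616 -0.3573] [0.0825 0.1039] 2.5 box [[0.4180000126361847, -0.3070000112056732], [0.4230000078678131, -0.41100001335144043], [0.5049999952316284, -0.40700000524520874], [0.5009999871253967, -0.30399999022483826]]
sink top 544 [0.6108 0.2131] [0.079  0.0505] 88.2 box [[0.5839999914169312, 0.17399999499320984], [0.6349999904632568, 0.17299999296665192], [0.6370000243186951, 0.25200000405311584], [0.5870000123977661, 0.2529999911785126]]
sink scene 846 [0.6168 0.2195] [0.0839 0.0572] 89.5 box [[0.5879999995231628, 0.17800000309944153], [0.6449999809265137, 0.1770000010728836], [0.6460000276565552, 0.26100000739097595], [0.5889999866485596, 0.2619999945163727]]
```

View pics/c1.png

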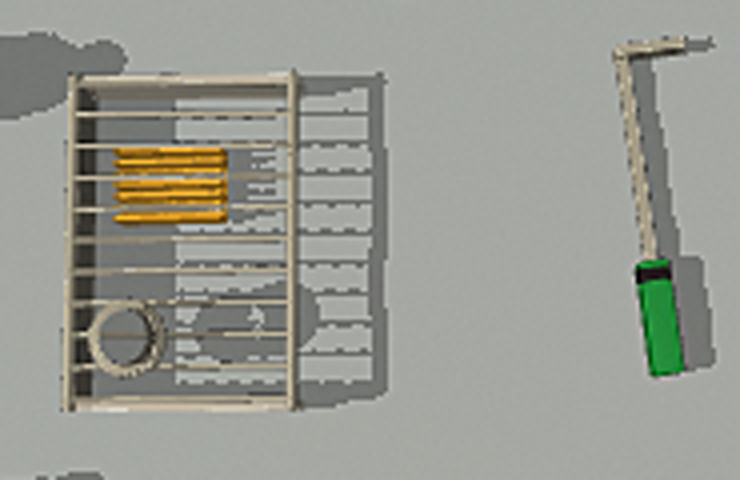

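View pics/c2.png

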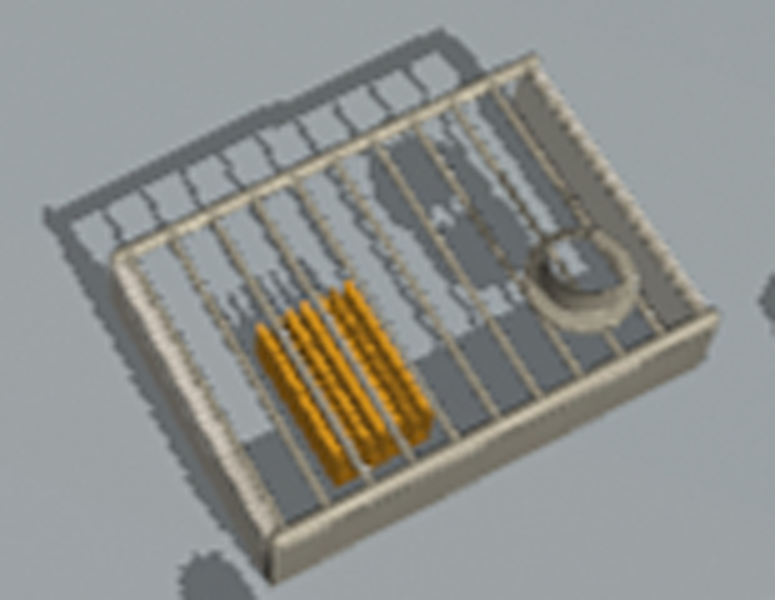

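Run:
```python
from h import *
import pickle
a,b=pickle.load(open('im.pkl','rb'))
for n,u,v,z in [('backfar',68,76,.056),('mouthfar',297,74,.056),('backnear',66,410,.056),('mouthnear',297,409,.056),
 ('hfl',637,262,.026),('hfr',669,262,.026),('hbl',652,377,.026),('hbr',685,373,.026),('bladecorner',615,50,.024),('bladetip',684,46,.024),('rod0',650,255,.018),('rod1',625,68,.018),('spool',125,340,.092),('spool',125,340,.07)]:
    print(n,np.round(onz(a,165+(u+.5)/4-.5,150+(v+.5)/4-.5,z),4))
for n,u,v,z in [('backfar',270,542,.056),('mouthfar',113,256,.056),('backnear',718,318,.056),('mouthnear',536,55,.056),('sink far mouth top',258,328,.032),('near mouth',350,282,.032),('near back',433,408,.032),('far back',335,457,.032),('far back base',337,486,0),('near back base',431,437,0)]:
    print(n,np.round(onz(b,245+(u+.5)/5-.5,210+(v+.5)/5-.5,z),4))
```

```text
backfar [0.6849 0.2773]
mouthfar [0.6812 0.1205]
backnear [0.4575 0.2791]
mouthnear [0.4536 0.1248]
hfl [ 0.5479 -0.1092]
hfr [ 0.5472 -0.1312]
hbl [ 0.4685 -0.1159]
hbr [ 0.4705 -0.1386]
bladecorner [ 0.6985 -0.1006]
bladetip [ 0.6998 -0.1492]
rod0 [ 0.5534 -0.1193]
rod1 [ 0.6867 -0.1077]
spool [0.5009 0.2316]
spool [0.5022 0.2363]
backfar [0.6887 0.2757]
mouthfar [0.6841 0.1251]
backnear [0.4605 0.2833]
mouthnear [0.456  0.1293]
sink far mouth top [0.638 0.179]
near mouth [0.589  0.1796]
near back [0.5884 0.2508]
far back [0.639  0.2493]
far back base [0.6374 0.2521]
near back base [0.5873 0.2528]
```

```bash
cat >> h.py <<'E'
from scipy.spatial.transform import Rotation as Ro
def delta(x,y,z,yawx):
    "tool-axes shift (cm) to TCP x,y,z, and tool-z turn (deg) bringing tool x to world yaw yawx; shift in present axes"
    o=ctrl.get_obs();R=Ro.from_rotvec(o['orientation']).as_matrix();p=np.array(o['eef_pos'])
    yaw=np.degrees(np.arctan2(R[1,0],R[0,0]))
    print('t',round(o['time_s'],2),'pos',np.round(p,4),'yaw',round(yaw,2),'shift cm',np.round(100*R.T@(np.array([x,y,z])-p),2),'turn',round(-((yawx-yaw+180)%360-180),2),'F',np.round(o['contact_force'],1),'w',round(o['gripper_width'],3))
E
python3 -m inch '[[[0,0,-5],0],[[0,0,-5],0],[[2,-1.5,-4],0],[[4,-3,0],3],[[4,-3,0],0],[[4,-3,0],0],[[4,-3,0],0],[[4,-3,0],0],[[4,-3,0],0],[[4,-3,0],0]]' 8 40
python3 -c "
from h import *
delta(.5085,-.1237,.3,5)"
```

```text
time_s: 1.1
eef_pos: [0.4607, -0.2308, 0.5445]
orientation: [-3.077, -0.635, 0.0]
contact_force: [0.3, 0.8, -0.5]
gripper_width: 0.906
finger_force: 0.0
t 1.1 pos [ 0.4607 -0.2308  0.5445] yaw 23.34 shift cm [ 8.64 -7.93 24.45] turn 18.34 F [ 0.3  0.8 -0.5] w 0.906
```

```bash
python3 -m inch '[[[3,-2.5,4],0],[[3,-2.5,4],0],[[1,-1,4],0],[[0,0,4],6],[[0,0,4],6],[[0,0,3],6],[[0,0,0],0],[[0,0,0],0]]'
python3 - <<'E'
from h import *
delta(.5085,-.1237,.186,5)
im=ctrl.get_image('wrist');save(im,'w1');print(im['fx'],im['cx'],im['cy'])
R=np.array(im['R']);print(np.round(R,3).tolist(),-R.T@np.array(im['t']))
E
```

```text
time_s: 1.9
eef_pos: [0.4971, -0.1573, 0.3232]
orientation: [-3.138, -0.151, 0.002]
contact_force: [-0.1, -0.9, 0.6]
gripper_width: 0.902
finger_force: 0.0
t 1.9 pos [ 0.4971 -0.1573  0.3232] yaw 5.5 shift cm [ 1.47 -3.23 13.72] turn 0.5 F [-0.1 -0.9  0.6] w 0.902
325.19226210127806 274.19162869570226 211.02882336782093
[[0.095, -0.995, 0.0], [-0.956, -0.091, 0.28], [-0.279, -0.027, -0.96]] [ 0.57256531 -0.15070495  0.30338552]
```

View pics/w1.png

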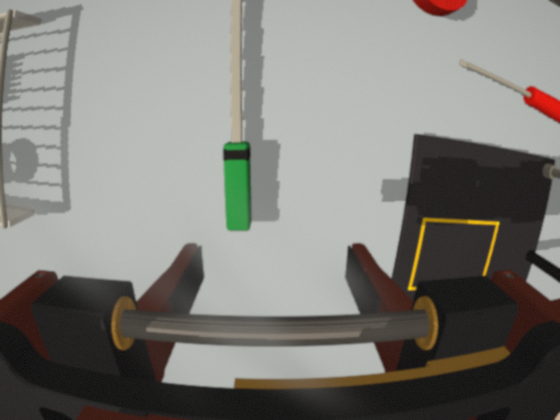

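```bash
cat >> h.py <<'E'
def fish(im,u,v,z):
    R=np.array(im['R']);c=-R.T@np.array(im['t']);x,y=u-im['cx'],v-im['cy'];r=np.hypot(x,y);th=r/im['fx']
    d=R.T@np.array([np.sin(th)*x/r,np.sin(th)*y/r,np.cos(th)]);return (c+d*(z-c[2])/d[2])[:2]
E
python3 - <<'E'
from h import *
im=ctrl.get_image('wrist')
for u,v in [(225,143),(249,143),(227,230),(251,229),(236,142),(237,20)]: print(np.round(fish(im,u,v,.026 if v!=20 and u!=236 else .018),4))
delta(.5085,-.1237,.186,5)
E
```

```text
[ 0.5494 -0.1111]
[ 0.551  -0.1317]
[ 0.4708 -0.1176]
[ 0.4739 -0.1395]
[ 0.5503 -0.1196]
[ 0.6608 -0.1102]
t 2.0 pos [ 0.4977 -0.1576  0.3248] yaw 5.45 shift cm [ 1.37 -3.29 13.88] turn 0.45 F [-0.2  0.1  0.5] w 0.911
```

```bash
python3 -m inch '[[[0.8,-1.6,2],0.4],[[0.8,-1.6,3],0],[[0,0,3],0],[[0,0,3],0],[[0,0,1.8],0],[[0,0,1],0],[[0,0,0],0],[[0,0,0],0]]'
python3 -c "
from h import *
delta(.5105,-.125,.186,5)"
```

```text
time_s: 2.8
eef_pos: [0.5107, -0.1242, 0.1864]
orientation: [3.138, 0.136, 0.003]
contact_force: [-0.3, 1.4, -0.6]
gripper_width: 0.914
finger_force: 0.0
t 2.8 pos [ 0.5107 -0.1242  0.1864] yaw 4.96 shift cm [-0.03  0.07  0.04] turn -0.04 F [-0.3  1.4 -0.6] w 0.914
```

Close on the handle, then lift.

```bash
python3 -m inch '[[[0,0,0],0],[[0,0,0],0],[[0,0,0],0],[[0,0,0],0],[[0,0,0],0],[[0,0,0],0],[[0,0,0],0],[[0,0,-0.5],0],[[0,0,-2],0],[[0,0,-2],0]]' 0 50
python3 -m inch '[[[0,0,-2],0],[[0,0,-2],0],[[-2,0,-1.5],0],[[0,0,0],-8],[[0,0,0],-8],[[0,0,0],-8],[[0,0,0],-8],[[0,0,0],-8],[[0,0,0],-8],[[0,0,0],-8]]'
python3 -m inch '[[[0,0,0],-8],[[0,0,0],-8],[[0,0,0],-8],[[0,0,0],-3.7],[[0,0,0],0],[[0,0,0],0]]'
python3 - <<'E'
from h import *
delta(.5,-.1,.188,88.7)
a=ctrl.get_image('top');b=ctrl.get_image('scene')
c=np.concatenate([a['color'][130:330,150:430],b['color'][130:330,140:420]],1)
save({'color':c},'c3')
E
```

```text
time_s: 3.8
eef_pos: [0.5096, -0.1239, 0.2302]
orientation: [-3.138, -0.136, 0.003]
contact_force: [1.0, -0.2, -1.4]
gripper_width: 0.247
finger_force: 49.9
time_s: 4.8
eef_pos: [0.4899, -0.1256, 0.2852]
orientation: [-2.703, -1.601, 0.001]
contact_force: [-0.1, 0.2, -1.7]
gripper_width: 0.246
finger_force: 49.9
time_s: 5.4
eef_pos: [0.49, -0.1257, 0.2852]
orientation: [-2.25, -2.193, 0.0]
contact_force: [-0.0, -0.4, -2.1]
gripper_width: 0.246
finger_force: 49.9
t 5.4 pos [ 0.49   -0.1257  0.2852] yaw 88.53 shift cm [2.59 0.93 9.72] turn -0.17 F [-0.  -0.4 -2.1] w 0.246
```

View pics/c3.png

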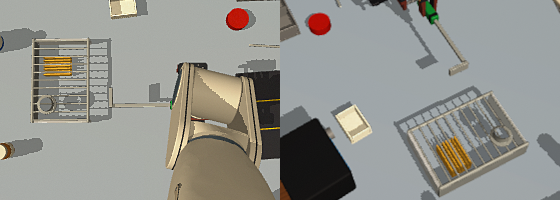

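```bash
python3 -m inch '[[[0,0.5,2.5],0],[[0,0.5,2.5],0],[[0,0.5,2],0],[[0,0,1.5],0],[[0,0,1.1],0],[[0,0,0],0],[[2,0,0],0],[[3,0,0],0],[[3,0,0],0],[[2,0,0],0]]'
python3 - <<'E'
from h import *
delta(.505,.0725,.189,88.7)
a=ctrl.get_image('top');b=ctrl.get_image('scene')
p=np.array(ctrl.get_obs()['eef_pos'])
d=np.array([.0227,1]);n=np.array([1,-.0227])
for im,nm in((a,'a'),(b,'b')):
    w=p[:2]+d*.19+n*.02; u,v=proj(im,[*w,.027]);u,v=int(u),int(v)
    c=im['color'][v-50:v+50,u-65:u+65].copy()
    for k in(-.0245,.025):
        for e in(-.004,.004):
            q=proj(im,[*(w+n*k+d*e),.027]);print(nm,np.round(q,1)-[u-65,v-50])
    cv2.imwrite(f'pics/d{nm}.png',c[:,:,::-1])
c=np.concatenate([cv2.imread('pics/da.png'),cv2.imread('pics/db.png')],1);cv2.imwrite('pics/d.png',cv2.resize(c,None,fx=3,fy=3,interpolation=cv2.INTER_CUBIC))
E
```

```text
time_s: 6.5
eef_pos: [0.5074, -0.0247, 0.1897]
orientation: [2.247, 2.195, 0.001]
contact_force: [-0.3, -0.0, -1.7]
gripper_width: 0.244
finger_force: 50.0
t 6.5 pos [ 0.5074 -0.0247  0.1897] yaw 88.65 shift cm [ 9.71 -0.46  0.07] turn -0.05 F [-0.3 -0.  -1.7] w 0.244
a [67.2 59.8]
a [64.3 59.9]
a [67.3 42. ]
a [64.5 42. ]
b [73.9 44.9]
b [75.7 47.5]
b [56.  53.5]
b [57.7 56.2]
```

View pics/d.png

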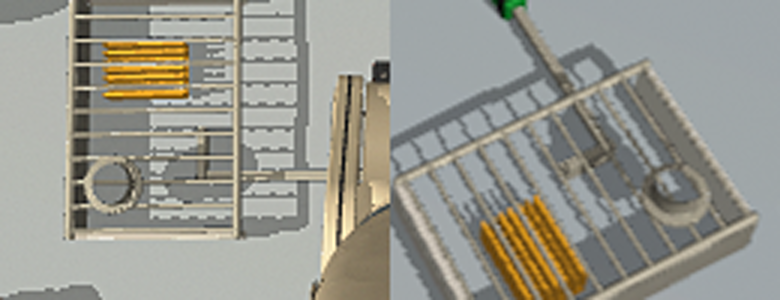

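```bash
python3 -m inch '[[[2,0,0],0],[[2,0,0],0],[[2,0,0],0],[[1.5,0,0],0],[[0.7,0,0],0],[[0,0,0],0],[[0,0,0],0]]'
python3 -m inch '[[[0.3,0,0],0],[[0.3,0,0],0],[[0,0,0],0]]'
python3 -m inch '[[[0.3,0,0],0],[[0.2,0,0],0],[[0,0,0],0]]'
```

```text
time_s: 7.3
eef_pos: [0.5094, 0.0555, 0.1892]
orientation: [2.248, 2.195, -0.0]
contact_force: [-0.3, -0.3, -1.4]
gripper_width: 0.252
finger_force: 50.0
time_s: 7.6
eef_pos: [0.5096, 0.0619, 0.1891]
orientation: [-2.248, -2.195, -0.0]
contact_force: [-0.8, 0.7, -2.5]
gripper_width: 0.249
finger_force: 50.0
time_s: 7.9
eef_pos: [0.5097, 0.0671, 0.1891]
orientation: [-2.247, -2.195, -0.0]
contact_force: [0.3, 0.1, -1.5]
gripper_width: 0.248
finger_force: 50.0
```

```bash
for i in 1 2; do python3 -m inch '[[[0.2,0,0],0],[[0.1,0,0],0],[[0,0,0],0]]' | grep -E 'eef|contact'; done
python3 -m inch '[[[0.2,0,0],0],[[0,0,0],0]]'| grep -E 'eef|contact'
```

```text
eef_pos: [0.5097, 0.07, 0.1891]
contact_force: [-0.3, -0.3, -2.6]
eef_pos: [0.5098, 0.073, 0.1891]
contact_force: [0.3, 0.7, -1.9]
eef_pos: [0.5099, 0.0751, 0.1891]
contact_force: [-0.1, 0.2, -1.9]
```

```bash
for i in 1 ; do python3 -m inch '[[[0.2,0,0],0],[[0,0,0],0]]'| grep -E 'eef|contact'; done; python3 -m inch '[[[0.2,0,0],0],[[0,0,0],0]]'| grep -E 'eef|contact'
```

```text
eef_pos: [0.5099, 0.0771, 0.1891]
contact_force: [-0.2, -1.2, -1.4]
eef_pos: [0.51, 0.0791, 0.1891]
contact_force: [0.1, 0.2, -1.9]
```

Run:
```python
from h import *
a=ctrl.get_image('top');b=ctrl.get_image('scene')
c=np.concatenate([a['color'][160:260,170:300],b['color'][215:315,255:385]],1)
cv2.imwrite('pics/e.png',cv2.resize(c,None,fx=3,fy=3,interpolation=cv2.INTER_CUBIC)[:,:,::-1])
```

```text
(no output)
```

View pics/e.png

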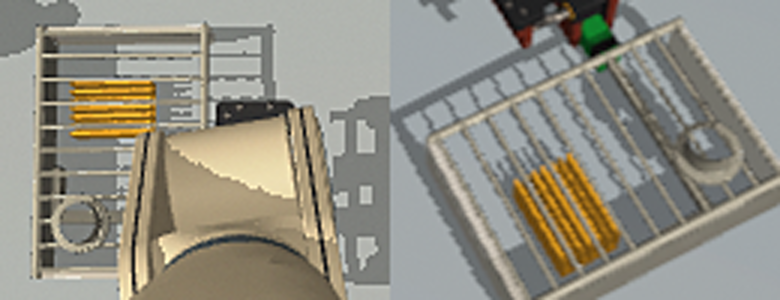

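```bash
for i in 1 2; do python3 -m inch '[[[0.2,0,0],0],[[0,0,0],0]]'| grep -E 'eef|contact'; done
```

```text
eef_pos: [0.51, 0.081, 0.1891]
contact_force: [0.9, 0.7, -1.4]
eef_pos: [0.5098, 0.0818, 0.189]
contact_force: [-0.5, -12.6, -0.8]
```

```bash
python3 -m inch '[[[-0.4,0,0],0],[[-0.3,0,0],0],[[0,1,0],0],[[0,1,0],0],[[0,0.6,0],0],[[0,0,0],0]]'| grep -E 'eef|contact'
for i in 1 2; do python3 -m inch '[[[0,0.5,0],0],[[0,0.5,0],0],[[0,0,0],0]]'| grep -E 'eef|contact'; done
```

```text
eef_pos: [0.5373, 0.0754, 0.1893]
contact_force: [1.0, -0.9, -2.2]
eef_pos: [0.5466, 0.0751, 0.1892]
contact_force: [0.4, -0.4, -1.4]
eef_pos: [0.5567, 0.0748, 0.1893]
contact_force: [-0.4, -0.2, -1.8]
```

```bash
for i in 1 ; do python3 -m inch '[[[0,0.5,0],0],[[0,0.5,0],0],[[0,0,0],0]]'| grep -E 'eef|contact'; done
python3 -m inch '[[[0,0.4,0],0],[[0,0,0],0]]'| grep -E 'eef|contact'
python3 - <<'E'
from h import *
a=ctrl.get_image('top');b=ctrl.get_image('scene')
c=np.concatenate([a['color'][160:260,170:300],b['color'][215:315,255:385]],1)
cv2.imwrite('pics/f.png',cv2.resize(c,None,fx=3,fy=3,interpolation=cv2.INTER_CUBIC)[:,:,::-1])
E
```

```text
eef_pos: [0.5667, 0.0746, 0.1893]
contact_force: [0.4, -0.2, -1.8]
eef_pos: [0.5703, 0.0745, 0.1892]
contact_force: [-0.1, -0.4, -1.6]
```

View pics/f.png

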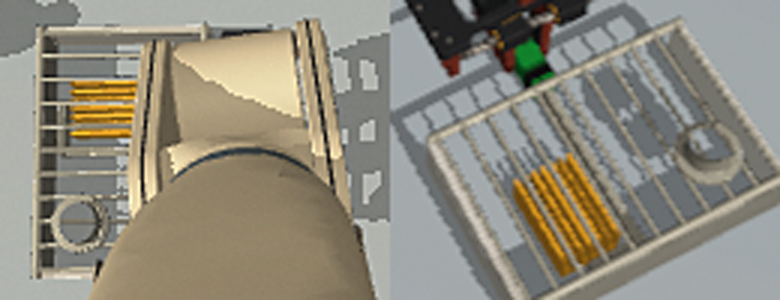

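```bash
python3 -m inch '[[[-0.4,0,0],0],[[-0.4,0,0],0],[[-0.5,0,0],0],[[-0.6,0,0],0],[[-0.8,0,0],0],[[-0.8,0,0],0],[[-0.8,0,0],0],[[-0.8,0,0],0]]'| grep -E 'eef|contact'
python3 -m inch '[[[-1,0,0],0],[[-1,0,0],0],[[-1,0,0],0],[[-1,0,0],0],[[-1,0,0],0],[[-1,0,0],0],[[0,0,0],0]]'| grep -E 'eef|contact'
python3 - <<'E'
from h import *
b=ctrl.get_image('scene')
c=b['color'][115:315,205:385]
cv2.imwrite('pics/g.png',cv2.resize(c,None,fx=3,fy=3,interpolation=cv2.INTER_CUBIC)[:,:,::-1])
E
```

```text
eef_pos: [0.5686, 0.0227, 0.1891]
contact_force: [-0.4, 1.5, -1.9]
eef_pos: [0.5672, -0.0378, 0.1891]
contact_force: [-0.2, 0.1, -1.6]
```

View pics/g.png

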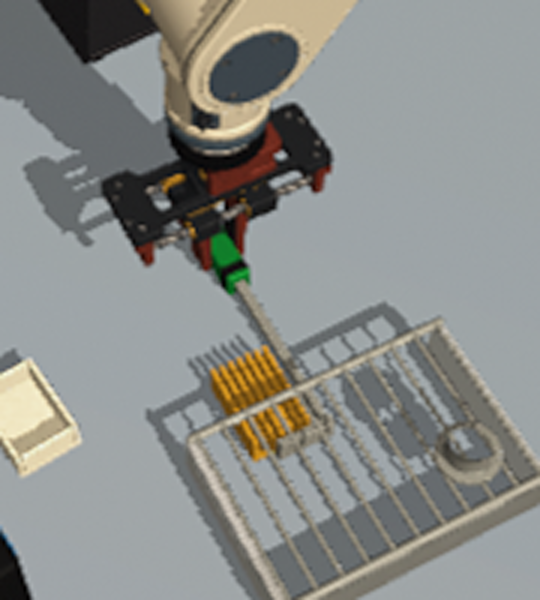

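```bash
python3 -m inch '[[[-1,0,0],0],[[-1,0,0],0],[[-1,0,0],0],[[-1,0,0],0],[[-1,0,0],0],[[-1,0,0],0],[[-1,0,0],0],[[-1,0,0],0],[[-0.6,0,0],0],[[0,0,0],0]]'| grep -E 'eef|contact'
python3 - <<'E'
from h import *
im=ctrl.get_image('scene')
hsv=cv2.cvtColor(im['color'],cv2.COLOR_RGB2HSV)
k=np.zeros((420,560),np.uint8);m=cv2.inRange(hsv,(12,100,90),(32,255,255));k[150:310,200:350]=m[150:310,200:350]
n,l,s,c=cv2.connectedComponentsWithStats(cv2.morphologyEx(k,cv2.MORPH_CLOSE,np.ones((5,5))));print(s[1:].tolist())
i=1+s[1:,4].argmax();w=np.array([onz(im,u,v,.028) for v,u in np.argwhere(l==i)],np.float32);print(cv2.minAreaRect(w))
E
```

```text
eef_pos: [0.5652, -0.1234, 0.1892]
contact_force: [-0.1, 0.3, -2.2]
[[244, 150, 6, 5, 15], [275, 151, 1, 1, 1], [264, 153, 8, 6, 17], [257, 157, 4, 3, 6], [252, 160, 3, 9, 13], [259, 204, 33, 37, 664]]
((0.6107105016708374, 0.027568930760025978), (0.09043554216623306, 0.05748562514781952), 88.6429214477539)
```

```bash
python3 -m inch '[[[0.5,0,0],0],[[0.7,0,0],0],[[0,-1,0],0],[[0,-2,0],0],[[0,-2,0],0],[[0,-2,0],0],[[0,-1.5,0],0],[[0,0,0.1],0],[[0,0,0.1],0],[[0,0,0],0]]'| grep -E 'eef|contact'
python3 -m inch '[[[0,0,0.1],0],[[0,0,0],0]]'| grep -E 'eef|contact'
```

```text
eef_pos: [0.4813, -0.1084, 0.1872]
contact_force: [-0.3, 0.6, -0.7]
eef_pos: [0.4813, -0.1084, 0.1871]
contact_force: [-3.5, 0.0, 14.8]
```

```bash
python3 -m inch '[[[0,0,0],0],[[0,0,0],0],[[0,0,0],0],[[0,0,0],0],[[0,0,-0.5],0],[[0,0,-2],0],[[0,0,-4],0],[[0,0,-4],0],[[0,0,-2],0],[[0,0,0],0]]' 8.7
python3 - <<'E'
from h import *
delta(.609,.025,.30,88.7)
im=ctrl.get_image('wrist');im2=ctrl.get_image('scene');t=ctrl.get_image('top')
for im,f,lab in((im,fish,'wrist'),(im2,onz,'scene'),(t,onz,'top')):
  hsv=cv2.cvtColor(im['color'],cv2.COLOR_RGB2HSV)
  for nm,lo,hi,z,cen in(('gold',(12,100,90),(32,255,255),.03,(.61,.025)),('green',(45,80,40),(75,255,255),.026,(.48,-.108))):
    n,l,s,c=cv2.connectedComponentsWithStats(cv2.morphologyEx(cv2.inRange(hsv,lo,hi),cv2.MORPH_CLOSE,np.ones((5,5))))
    for i in range(1,n):
      if s[i,4]<60: continue
      w=np.array([f(im,u,v,z) for v,u in np.argwhere(l==i)],np.float32);r=cv2.minAreaRect(w)
      if np.hypot(*(np.array(r[0])-cen))<.1: print(lab,nm,s[i].tolist(),np.round(r[0],3),np.round(r[1],3),round(r[2],1))
E
```

```text
time_s: 16.2
eef_pos: [0.4815, -0.1087, 0.3143]
orientation: [2.244, 2.191, 0.005]
contact_force: [0.8, -0.5, -0.8]
gripper_width: 0.991
finger_force: 0.0
t 16.2 pos [ 0.4815 -0.1087  0.3143] yaw 88.64 shift cm [13.67 12.42  1.48] turn -0.06 F [ 0.8 -0.5 -0.8] w 0.991
wrist gold [380, 13, 63, 90, 5280] [0.603 0.023] [0.078 0.06 ] 88.4
wrist green [260, 159, 25, 11, 229] [ 0.482 -0.071] [0.008 0.02 ] 88.5
wrist green [260, 177, 25, 73, 1719] [ 0.481 -0.114] [0.065 0.02 ] 89.0
scene gold [259, 204, 32, 37, 700] [0.612 0.029] [0.089 0.057] 88.3
scene green [283, 153, 21, 28, 266] [ 0.487 -0.102] [0.092 0.029] 89.1
top gold [263, 186, 27, 20, 538] [0.606 0.022] [0.072 0.053] 88.2
```

```bash
python3 -m inch '[[[3,3,0],0],[[4,4,0],0],[[3.5,3.5,0],0],[[2.4,1.9,0],0],[[0,0,0],0],[[0,0,0],0]]' 8.7 25 | grep eef
python3 - <<'E'
from h import *
delta(.608,.023,.192,88.5)
im=ctrl.get_image('wrist')
hsv=cv2.cvtColor(im['color'],cv2.COLOR_RGB2HSV)
n,l,s,c=cv2.connectedComponentsWithStats(cv2.morphologyEx(cv2.inRange(hsv,(12,100,90),(32,255,255)),cv2.MORPH_CLOSE,np.ones((5,5))))
for i in range(1,n):
  if s[i,4]<300: continue
  w=np.array([fish(im,u,v,.032) for v,u in np.argwhere(l==i)],np.float32);r=cv2.minAreaRect(w);print(s[i].tolist(),r)
E
```

```text
eef_pos: [0.6021, 0.0135, 0.309]
t 16.95 pos [0.6021 0.0135 0.309 ] yaw 88.73 shift cm [ 0.97  0.61 11.7 ] turn 0.23 F [ 0.4 -0.9 -0.4] w 0.994
[251, 152, 63, 92, 5463] ((0.6072705388069153, 0.02432364411652088), (0.07719708979129791, 0.05038825049996376), 88.6939468383789)
[545, 241, 15, 59, 439] ((0.9383797645568848, -0.07568005472421646), (0.02763734571635723, 0.08905890583992004), 24.337474822998047)
[99, 295, 24, 53, 530] ((0.4211735725402832, -0.10558921098709106), (0.07626137137413025, 0.02521735243499279), 69.20722961425781)
[425, 295, 25, 53, 598] ((0.7719749808311462, -0.11263659596443176), (0.026476284489035606, 0.07665292918682098), 17.99327850341797)
[249, 346, 264, 42, 2566] ((0.7370846271514893, -0.17980490624904633), (0.02467109076678753, 0.3384982943534851), 89.37875366210938)
```

Sink at (0.607, 0.024), aligned. Descend, close, lift.

```bash
python3 -m inch '[[[0.5,0.3,2],0],[[0.5,0.2,3],0],[[0,0,3],0],[[0,0,2.2],0],[[0,0,1.3],0],[[0,0,0.2],0],[[0,0,0],0],[[0,0,0],0]]' 8.7 25 | grep -E 'eef|cont'
python3 -m inch '[[[0,0,0],0],[[0,0,0],0],[[0,0,0],0],[[0,0,0],0],[[0,0,0],0],[[0,0,0],0],[[0,0,0],0],[[0,0,-0.3],0],[[0,0,-1],0],[[0,0,-1],0]]' 3 25
```

```text
eef_pos: [0.6084, 0.0226, 0.1952]
contact_force: [0.2, 0.1, -0.1]
time_s: 18.8
eef_pos: [0.6079, 0.0229, 0.2176]
orientation: [-2.247, -2.195, 0.001]
contact_force: [1.0, -0.6, -1.3]
gripper_width: 0.567
finger_force: 25.0
```

```bash
python3 -m inch '[[[0,0,-2],0],[[0,0,-3],0],[[-1,-0.4,-3],0],[[-3,-1,0],0],[[-4,-1.4,0],0],[[-4,-1.5,0],0],[[-4,-1.5,0],0],[[-4,-1.5,0],0],[[-4,-1.5,0],0],[[-4,-1.4,0],0]]' | grep eef
python3 -m inch '[[[-4,-1.4,0],0],[[-3,-1,0],0],[[-2,-0.7,0],-2],[[-1,-0.3,0],-1.8],[[0,0,0],0],[[0,0,0],0]]' | grep -E 'eef|force'
python3 -c "
from h import *
delta(.461,-.358,.2155,92.4)"
```

```text
eef_pos: [0.4985, -0.2561, 0.2982]
eef_pos: [0.4633, -0.3537, 0.2976]
contact_force: [0.8, 0.4, -1.4]
finger_force: 25.0
t 20.4 pos [ 0.4633 -0.3537  0.2976] yaw 92.36 shift cm [-0.42 -0.25  8.21] turn -0.04 F [ 0.8  0.4 -1.4] w 0.566
```

```bash
python3 -m inch '[[[-0.4,-0.2,1],0],[[0,0,2],0],[[0,0,2],0],[[0,0,1.5],0],[[0,0,0.8],0],[[0,0,0.4],0],[[0,0,0],0],[[0,0,0],0]]' | grep -E 'eef|force'
python3 -m inch '[[[0,0,0.2],0],[[0,0,0.2],0],[[0,0,0],0]]' | grep -E 'eef|force'
```

```text
eef_pos: [0.4618, -0.3581, 0.2206]
contact_force: [0.0, -0.6, -1.2]
finger_force: 25.0
eef_pos: [0.4615, -0.3579, 0.2162]
contact_force: [-0.4, 0.9, -2.5]
finger_force: 25.0
```

```bash
python3 -m inch '[[[0,0,0.1],0],[[0,0,0],0]]' | grep -E 'eef|force'
python3 -m inch '[[[0,0,0.05],0],[[0,0,0],0]]' | grep -E 'eef|force'
```

```text
eef_pos: [0.4616, -0.358, 0.2151]
contact_force: [-0.5, 1.0, -1.5]
finger_force: 25.0
eef_pos: [0.4616, -0.358, 0.2146]
contact_force: [0.9, 0.3, -1.9]
finger_force: 25.0
```

```bash
for i in 1; do python3 -m inch '[[[0,0,0.1],0],[[0,0,0],0]]' | grep -E 'eef|contact'; done;  python3 -m inch '[[[0,0,0.1],0],[[0,0,0],0]]' | grep -E 'eef|contact'
```

```text
eef_pos: [0.4616, -0.358, 0.2142]
contact_force: [-1.2, 0.9, 4.3]
eef_pos: [0.4617, -0.358, 0.2142]
contact_force: [-3.7, 2.6, 13.8]
```

Contact with the plate; release, rise and check.

```bash
python3 -m inch '[[[0,0,-0.1],0],[[0,0,0],0],[[0,0,0],0],[[0,0,0],0],[[0,0,0],0],[[0,0,-1],0],[[0,0,-3],0],[[0,0,-4],0],[[0,0,-4],0],[[0,0,0],0]]' 8.7 | grep -E 'eef|contact'
python3 - <<'E'
from h import *
for im,f,lab in((ctrl.get_image('wrist'),fish,'wrist'),(ctrl.get_image('scene'),onz,'scene')):
  hsv=cv2.cvtColor(im['color'],cv2.COLOR_RGB2HSV)
  for nm,lo,hi,z,cen in(('gold',(12,100,90),(22,255,255),.052,(.46,-.357)),('outline',(23,100,90),(33,255,255),.02,(.46,-.357)),('green',(45,80,40),(75,255,255),.026,(.48,-.108))):
    n,l,s,c=cv2.connectedComponentsWithStats(cv2.morphologyEx(cv2.inRange(hsv,lo,hi),cv2.MORPH_CLOSE,np.ones((3,3))))
    for i in range(1,n):
      if s[i,4]<40: continue
      w=np.array([f(im,u,v,z) for v,u in np.argwhere(l==i)],np.float32);r=cv2.minAreaRect(w)
      if np.hypot(*(np.array(r[0])-cen))<.1: print(lab,nm,s[i].tolist(),np.round(r[0],3),np.round(r[1],3),round(r[2],1))
E
```

```text
eef_pos: [0.463, -0.3591, 0.3398]
contact_force: [0.2, 0.2, 0.2]
wrist gold [230, 140, 79, 2, 147] [ 0.458 -0.303] [0.064 0.001] 2.4
wrist gold [225, 145, 90, 117, 4240] [ 0.461 -0.359] [0.075 0.104] 2.3
wrist outline [225, 141, 90, 105, 3650] [ 0.46  -0.357] [0.082 0.103] 2.3
wrist outline [247, 158, 8, 88, 339] [ 0.443 -0.366] [0.005 0.087] 3.9
scene gold [238, 84, 38, 36, 623] [ 0.475 -0.338] [0.08  0.118] 2.5
scene green [283, 153, 21, 28, 262] [ 0.487 -0.102] [0.092 0.029] 89.1
```

```bash
python3 -c "
from workcell import ctrl
print(ctrl.job_done())"
```

```text
the job is handed in; nothing more can be done
None
```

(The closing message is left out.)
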